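Push a dish tray through the imager's gate

ROBOT

A 6-joint arm with a two-finger parallel gripper is mounted at the origin on the work surface. World frame = base frame: x ahead of the robot, y to its left, z up, the work surface at z = 0. Lengths are in m, angles in rad, forces in N, time in s.
With the tool pointing down it reaches from about 0.225 to 0.875 m from the base axis. Payload 3.4 kg.
Tool frame: the origin (TCP) lies midway between the tips of the shut fingers; the grasp point (between the pads) lies 19 mm behind it (manip.grasp_offset is the distance from the TCP to the grasp point, in m); x points along the fingers, y is the direction in which the jaws open and shut, and the axes are right-handed (so a half turn about x gives the same grasp; the last joint's range is limited). The gripper opens to 85 mm and grips with 20 to 120 N. Pads are 22 mm wide; open, the fingers measure 114 mm over their backs; the gripper's body (76 mm by 85 mm) begins 54 mm behind the grasp point. The pads swing forward as they close: fully open they stand 13 mm farther back than shut.
Start: joints at [1.158, 0.276, 1.505, -0, 1.361, -0.121], TCP at [0.165, 0.551, 0.231] pointing down, gripper open.
Joint ranges: [-2.89, 2.89], [-0.75, 2.08], [0.22, 2.7], [-1.18, 4.32], [0.11, 2.71], [-2.7, 2.7]. Speed limits (rad/s): [2.57, 2.57, 3.14, 3.14, 3.14, 3.14].

INTERFACE

Orientations are given as a unit quaternion [w, x, y, z].
In Python, from rig import manip gives the robot as it stands.
- The arm moves only by the shell command python3 -m creep 'ROWS' [OPENING] [FORCE]. ROWS is a JSON object of lists of equal length, an entry for each row: "delta_pos": the shift along the tool's x, y, z in cm, a list of three; "dr": the turn, a rotation vector about the tool's x, y, z in rad, a list of three. In form: {"delta_pos": [[dx, dy, dz], ...], "dr": [[rx, ry, rz], ...]}. A call has 1 to 10 rows; each row is the pose to reach, as a shift and turn from the pose commanded when the call began, along the tool's axes at that moment; what a row does not reach only later rows make up. A row lasts 1/10 s, in which the tool goes at most 50 mm and 8.59 degrees, less where a joint would pass 70% of its speed; a pose out of reach is approached as far as the arm can. A call with a gripper value outside its range is refused whole. OPENING is the opening, from -1 (shut) to 1 (fully open), set as the call begins (- or left out, the last holds). The fingers move at their own pace and stop on an object; FORCE is the grip in N (left out, the last holds). Time passes only in rows, so rows that repeat a pose let the fingers close. It gives the time, the measured TCP pose, the force and the opening at its end, in the units of the state.
- manip.get_state(): the state, without advancing time (a new reading comes with each control period).
- manip.get_image(name): name is "scene" or "side" or "wrist"; returns a dict with "pixels" (400x640x3 uint8, blue, green, red), "depth" (400x640 float32, m along the optical axis (not along the pixel's ray), 0 where there is no reading), "intrinsics" (3x3 intrinsics, pixels), "k1" (the pictures are not rectified: a ray, as slopes to the right and down, at radius r is drawn at 1 + k1 r^2 times it, then the intrinsics apply), "rvec" (rotation vector, rad) and "tvec" (3), from world to camera coordinates, as OpenCV has them. Camera axes: x right, y down, z forward; pixel columns grow to the right and rows downward; lengths in m; the calibration is good to about 2 mm. A picture is of the moment at which its call begins.
- manip.sign_off(): hands the job in, once; it reports no verdict.
The state is a dict: "clock": time; "qpos": joint angles; "qd": joint speeds; "effort": joint torques, N m; "position": TCP position; "ee_rot": TCP orientation; "contact_force": force on the tool from outside, world axes, zero at the start; "moment": the same for the moment, N m; "width": finger opening in m.
Only numpy, scipy, OpenCV 4.12 (cv2) and the standard library are available. Lean on these libraries where they do the work, as an engineer would, in place of code of your own. Each camera call takes 0.05 s, during which the arm holds its last target. There are 200 camera calls.

TASK

Load the dish tray into the imager: press the long release bar down with one fingertip and keep the gate held up that way while another finger pushes the tray along the lane, under the raised gate and fully home against the stop inside the port. Then let the bar come up so that the gate closes behind the tray. Only push the tray, do not lift it or let it touch the gate, and leave everything else on the bench where it stands.

Things in the scene. Friction and masses are not known exactly. Their poses are not given: they have to be found in the camera images.
- imager: Low white dish imager with a grey metal in-feed lane before its port: one fixed unit. Origin: on the bench under the gate blade, on the lane's centre line; x = feed direction (push the tray to +x, into the port), y across the lane away from the release bar, z up. Lane floor 8 mm high, from x = -255 mm to the port; steel guides each side, inner faces at y = -35 and 35 mm, 22 mm high. All heights are above the bench.
- port_stop (a point): The stop inside the port, on the lane's floor: x = 136 mm, y = 0, 8 mm high in the imager's frame. The tray's leading end rests against it when home, the tray's origin then being at x = 74 mm. The white housing fills x = 60 to 280, y = -110 to 110 mm and is 78 mm high; the port is 78 mm wide, its roof 42 mm high. The tray's rear end stays outside.
- gate (a joint): Gate opening in rad: 0 shut (sprung shut), 1.25 fully open at its hinge stop; from 0.85 the blade clears the tray's walls. Blade and release bar are one rigid steel piece on a shaft along the lane. A downward push of 2 to 4 N at the bar's outer edge starts it, 3 to 6 N holds it open, anywhere along the bar; let go, it springs shut within a second.
- gate_shaft (a point): A point on the gate's shaft at the gate line: x = 0, y = -50 mm, 28 mm high in the imager's frame; the shaft runs along x. Its bearing blocks (y = -58 to -42 mm, 36 mm high, 7 mm long) stand at x = -249, -115 and 46 mm.
- blade_mid (a point): Centre of the gate's blade, a steel plate 4 mm thick (along x) that crosses the lane from y = -33 to -1 mm, 17 to 33 mm high, when shut. It swings up and over towards the bar (-y); fully open its top is 76 mm high and its far corner at y = -39 mm.
- bar_edge (a point): A point on the release bar's upper face, 4 mm in from its outer edge, at x = -100 mm; it moves with the bar. The bar is a plate 3 mm thick from x = -245 to 38 mm, reaching 44 mm outwards (-y) from the shaft's axis. Gate shut: it rises outwards at 50 degrees, outer edge at y = -78 mm, 62 mm high. Fully open: it slopes down outwards at 22 degrees, outer edge at y = -91 mm, 12 mm high.
- tray: White plastic tray, 124 mm long (x), 66 mm wide, walls 24 mm high, loose on the lane, two lidded 55 mm dishes fixed in it; 0.15 to 0.31 kg. Origin: centre of its underside; x, y, z like the imager's, +x to its leading end. Its rear end, x = -62 mm, carries an upright thumb plate 4 mm thick, y = -5 to 33 mm, 46 mm high above the underside.
- tray_push (a point): A point on the rear face of the tray's thumb plate: x = -62, y = 14, z = 30 mm in the tray's frame; push here, or anywhere on that rear end, towards +x.
- dish_stack: Bystander, leave alone: two stacked clear lidded dishes, 58 mm across, 30 mm high. Origin: centre of its underside.
- dropper: Bystander, leave alone: amber dropper bottle, 34 mm across, 75 mm high. Origin: centre of its underside.
- forceps: Bystander, leave alone: steel forceps lying flat, 130 mm long. Origin: centre of its underside.
- tube_rack: Bystander, leave alone: white tube rack 130 x 66 mm with capped tubes, 75 mm high. Origin: centre of its underside.
- marker: Bystander, leave alone: marker pen lying flat, 130 mm long. Origin: centre of its underside.
- beaker: Bystander, leave alone: glass beaker, 60 mm across, 70 mm high. Origin: centre of its underside.
- slide_box: Bystander, leave alone: black slide box 100 x 86 x 36 mm. Origin: centre of its underside.
- spare_dish: Bystander, leave alone: clear dish, 58 mm across, 15 mm high, lying on top of the imager. Origin: centre of its underside.

How it is judged:
By the outcome, as a careful person would: the job done as asked, in the order asked, and still so for the second after the job is handed in, with the robot touching nothing.
It also fails if it takes over 48 s, if anything falls off the work surface, if the arm or the gripper's body presses on something with over 40 N, if the wrist force passes 120 N, or if a joint passes its speed limit or range.

## Working session

There is one attempt and no reset: what is moved stays moved. The work goes in short steps, Python scripts to look and compute and a shell command to move; the robot and the scene stay as the last step left them, time stands still between calls to the robot, and variables do not carry over. Pictures are saved under pics/ and viewed, about 8 in all and at most 12, crops included, and the job is handed in when it is done.

```bash
ls; mkdir -p pics; cat > h.py <<'E'
import numpy as np,cv2
from rig import manip
def grab(n):
    im=manip.get_image(n); np.savez('%s.npz'%n,**{k:np.asarray(v) for k,v in im.items()}); return im
def world(im,u=None,v=None):
    "world xyz for every pixel"
    K=np.asarray(im['intrinsics']);d=np.asarray(im['depth']);h,w=d.shape
    uu,vv=np.meshgrid(np.arange(w),np.arange(h))
    p=cv2.undistortPoints(np.stack([uu,vv],-1).reshape(-1,1,2).astype(np.float64),K,np.array([float(im['k1']),0,0,0.])).reshape(h,w,2)
    c=np.dstack([p*d[...,None],d]); R=cv2.Rodrigues(np.asarray(im['rvec'],float))[0]
    return (c-np.asarray(im['tvec']).ravel())@R
def proj(im,P):
    return cv2.projectPoints(np.asarray(P,float).reshape(-1,1,3),np.asarray(im['rvec'],float),np.asarray(im['tvec'],float),np.asarray(im['intrinsics'],float),np.array([float(im['k1']),0,0,0.]))[0].reshape(-1,2)
E
python3 - <<'E'
from h import *
print(manip.get_state())
for n in('scene','side'):
    im=grab(n);cv2.imwrite(f'pics/{n}0.png',im['pixels']);print(n,im['k1'],im['tvec'],im['rvec'])
E
```

```text
pics
{'clock': 0.0, 'qpos': array([ 1.15802603e+00,  2.76600103e-01,  1.50615607e+00,  1.50587905e-05,
        1.36070078e+00, -1.20983697e-01]), 'qd': array([-0.00081338,  0.00043941,  0.00073552,  0.00025626, -0.00126322,
       -0.00144509]), 'effort': array([-1.29463187e-03, -4.16777802e+01, -2.45806217e+01, -4.19556000e-04,
        1.12264819e-02, -5.56352660e-06]), 'position': array([0.16517964, 0.55020043, 0.23042767]), 'ee_rot': array([ 0.69941547,  0.1021632 ,  0.69977317, -0.10343205]), 'contact_force': array([ 0.36843268, -0.63494798,  0.99415224]), 'moment': array([ 0.0212477, -0.0158145, -0.0114507]), 'width': 0.0854275904447682}
scene -0.1152768349542044 [ 0.18039794 -0.28338901  1.6593979 ] [ 1.46462365  1.92717856 -0.96904018]
side -0.042736149367012734 [-0.41040889  0.38785907  0.60987093] [ 2.24867882 -1.04017622  0.35925587]
```

View pics/scene0.png

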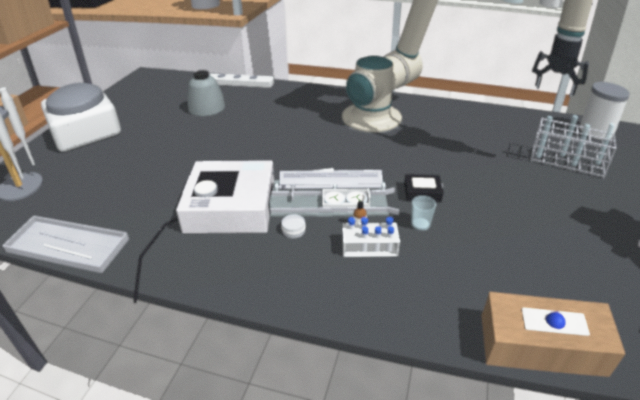

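View pics/side0.png

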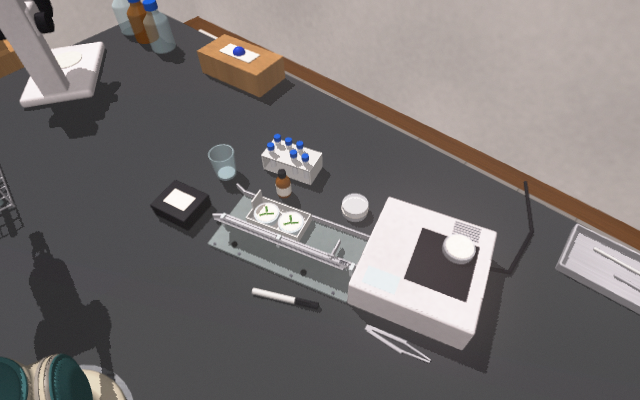

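The scene view shows the lane running left to the white housing (181–273, 162–230), with the release bar on the robot's side and the tray at about (345,198). In the side view the housing is at (350–495, 200–340), the tray at about (278,218), and the bar runs from (215,217) to (352,266). Next I fit the housing top, tray and bystanders from depth.

```bash
python3 - <<'E'
from h import *
for n in('side','scene'):
    im=dict(np.load(n+'.npz'));W=world(im)
    # housing top
    m=(abs(W[...,2]-.078)<.006)&(W[...,0]>.2)&(W[...,0]<.8)&(im['depth']>0)&(abs(W[...,1])<.5)
    k,l,st,c=cv2.connectedComponentsWithStats(m.astype(np.uint8))
    i=1+st[1:,4].argmax();P=W[l==i]
    r=cv2.minAreaRect((P[:,:2]*1000).astype(np.float32));print(n,'housing',r,P[:,2].mean(),len(P))
    np.save(n+'W.npy',W)
    for nm,(u,v) in (dict(beaker=(222,160),box=(180,198),dropper=(283,172),tube=(300,147),dish=(355,203),forc=(397,342),marker=(285,297)) if n=='side' else {}).items(): print(nm,W[v,u].round(3))
    # plot a top-down height map
    g=np.zeros((600,700),np.float32)
    for p in W[(im['depth']>0)].reshape(-1,3):
        a,b=int((p[0]-.2)*1000),int((.45-p[1])*1000) 
        if 0<=a<600 and 0<=b<700 : g[a,b]=max(g[a,b],p[2])
    g=cv2.dilate(g,np.ones((3,3)))
    cv2.imwrite(f'pics/hm_{n}.png',cv2.applyColorMap(np.clip(g/.09*255,0,255).astype(np.uint8),cv2.COLORMAP_JET))
E
```

```text
side housing ((609.426513671875, -272.17132568359375), (222.21432495117188, 219.77969360351562), 16.07371711730957) 0.07861206918120607 11961
beaker [0.561 0.255 0.025]
box [0.418 0.227 0.035]
dropper [0.596 0.077 0.076]
tube [0.682 0.107 0.069]
dish [ 0.659 -0.075  0.029]
forc [ 0.475 -0.312 -0.   ]
marker [ 0.405 -0.105  0.014]
scene housing ((611.8004150390625, -271.6532287597656), (223.2167205810547, 220.4989471435547), 16.125194549560547) 0.07796728008754661 3803
```

View pics/hm_side.png

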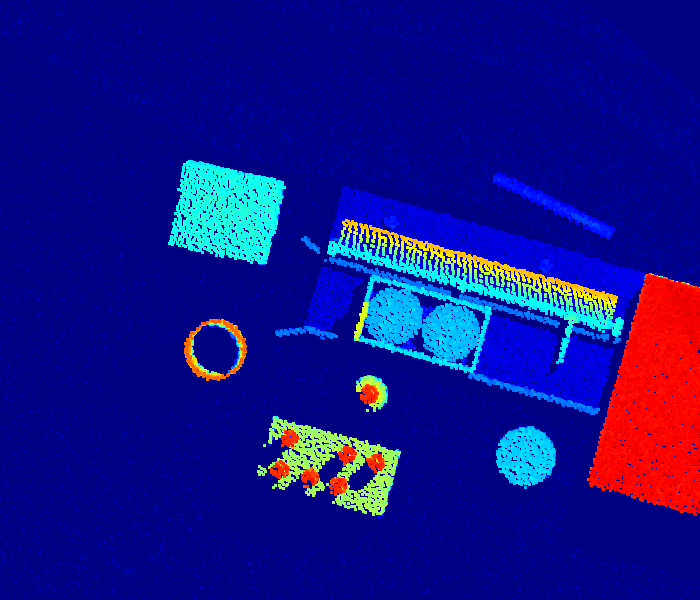

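The height map shows the lane, the blade (565,340), the thumb plate (363,320) and the housing, and all agree with the housing fit. Now I refine the pose using known features and plan the move.

```bash
cat >> h.py <<'E'
A=np.deg2rad(-90+16.1);ex=np.array([np.cos(A),np.sin(A),0]);ey=np.array([-np.sin(A),np.cos(A),0]);O=np.array([.6105,-.272,0])-.17*ex
Ri=np.stack([ex,ey,[0,0,1.]],1)
def toI(P): return (np.asarray(P)-O)@Ri*1000
def fromI(P): return O+Ri@(np.asarray(P)/1000)
E
python3 - <<'E'
from h import *
from scipy.spatial.transform import Rotation as R
for n in('side','scene'):
    W=np.load(n+'W.npy').reshape(-1,3);I=toI(W)
    def s(nm,m):
        P=I[m]; print(n,nm,m.sum(), np.percentile(P,[2,50,98],axis=0).round(1).tolist() if m.sum() else '')
    x,y,z=I.T
    s('blade',(abs(x)<15)&(y>-30)&(y<5)&(z>24)&(z<40))
    s('thumb',(x>-240)&(x<-120)&(y>-25)&(y<40)&(z>46)&(z<60))
    s('traytop',(x>-240)&(x<-40)&(y>-40)&(y<40)&(z>29)&(z<36))
    s('baredge',(x>-260)&(x<45)&(y<-60)&(y>-95)&(z>54)&(z<70))
    s('guide+',(x>-200)&(x<30)&(y>33.)&(y<50)&(z>19)&(z<26))
    s('housing',(x>50)&(x<300)&(abs(y)<130)&(abs(z-78)<5))
    m=(x>-240)&(x<-40)&(y>-40)&(y<40)&(z>29)&(z<36)
    print(cv2.minAreaRect(I[m][:,:2].astype(np.float32)))
st=manip.get_state();q=st['ee_rot'];T=R.from_quat([q[1],q[2],q[3],q[0]])
M=T.as_matrix();print(M.round(3))
for sgn in(1,-1):
    ty=ey*sgn;D=np.stack([[0,0,-1],ty,np.cross([0,0,-1],ty)],1)
    print(sgn,(T.inv()*R.from_matrix(D)).as_rotvec().round(3))
for p in([-228,-28,80],[-228,-33,80]):
    print(p,fromI(p),(M.T@(fromI(p)-st['position'])*100).round(2), toI(st['position']))
E
```

```text
side blade 36 [[-1.8, -28.8, 24.4], [1.6, -15.0, 31.7], [2.6, -1.8, 35.6]]
side thumb 48 [[-204.1, -3.8, 46.8], [-201.1, 14.5, 52.2], [-199.1, 32.2, 54.7]]
side traytop 386 [[-202.4, -33.1, 29.0], [-130.3, -1.1, 30.6], [-80.1, 33.3, 34.2]]
side baredge 377 [[-238.6, -79.5, 54.5], [-93.6, -76.7, 60.5], [32.8, -69.8, 63.4]]
side guide+ 111 [[-80.0, 33.6, 19.1], [-23.7, 35.7, 21.8], [27.9, 39.1, 24.2]]
side housing 11904 [[65.5, -109.0, 75.7], [169.6, -24.2, 78.6], [275.0, 101.3, 81.3]]
((-141.72991943359375, 0.056484222412109375), (68.40585327148438, 124.43767547607422), 89.69901275634766)
scene blade 20 [[-1.7, -29.3, 24.9], [0.4, -13.2, 32.4], [1.7, 3.5, 37.1]]
scene thumb 17 [[-203.5, 0.5, 47.4], [-201.9, 17.9, 52.3], [-200.0, 34.1, 55.3]]
scene traytop 176 [[-202.3, -38.2, 29.1], [-131.3, 5.2, 30.5], [-82.4, 36.6, 34.4]]
scene baredge 389 [[-239.1, -78.9, 54.2], [-108.2, -73.1, 58.5], [30.5, -65.8, 63.2]]
scene guide+ 159 [[-195.1, 33.2, 19.1], [-98.1, 37.7, 21.3], [22.7, 42.6, 25.7]]
scene housing 3761 [[63.8, -101.1, 74.3], [159.1, 15.1, 78.1], [274.8, 109.4, 81.2]]
((-126.41481018066406, -0.24248123168945312), (77.13436126708984, 153.28329467773438), 89.90632629394531)
[[-0.001  0.288  0.958]
 [-0.001  0.958 -0.288]
 [-1.    -0.002 -0.   ]]
1 [0.998 0.001 0.002]
-1 [-2.144e+00 -2.000e-03  1.000e-03]
[-228, -28, 80] [0.47322695 0.10262529 0.08      ] [ 15.1  -33.99  42.38] [-743.52381713 -199.77122767  230.53462106]
[-228, -33, 80] [0.46842306 0.10123872 0.08      ] [ 15.1  -34.26  41.96] [-743.52381713 -199.77122767  230.53462106]
```

Blade, bar edge, guides and housing all agree with the fitted frame to about 2 mm. The tray origin is at x≈-142, rear end at -204. With the gripper open, the two fingers are about 100 mm apart, so one presses the bar while the other pushes. Moving now.

```bash
python3 -m creep '{"delta_pos":[[0,-3,3.8],[0,-6,7.6],[0,-9,11.4],[0,-12,15.2],[0,-15,19],[0,-18,22.8],[0,-21,26.6],[0,-24,30.2],[0,-27,34],[0,-30,37.5]],"dr":[[0.1,0,0],[0.2,0,0],[0.3,0,0],[0.4,0,0],[0.5,0,0],[0.6,0,0],[0.7,0,0],[0.8,0,0],[0.9,0,0],[0.998,0,0]]}' 1
cat > w.py <<'E'
from h import *
from scipy.spatial.transform import Rotation as R
import sys
st=manip.get_state();q=st['ee_rot'];T=R.from_quat([q[1],q[2],q[3],q[0]]);M=T.as_matrix()
D=np.stack([[0,0,-1],ey,np.cross([0,0,-1],ey)],1)
print('t',round(st['clock'],2),'I',toI(st['position']).round(1),'F_I',(st['contact_force']@Ri).round(1),'w',round(st['width'],4),'rot',(T.inv()*R.from_matrix(D)).as_rotvec().round(3))
if len(sys.argv)>1: print('delta',(M.T@(fromI([float(a) for a in sys.argv[1:4]])-st['position'])*100).round(2))
E
python3 w.py -228 -28 80
```

```text
clock: 1.1
position: [0.439, 0.1536, 0.2311]
ee_rot: [0.564, 0.426, 0.564, -0.426]
contact_force: [0.6, 0.4, -0.9]
width: 0.0854
t 1.1 I [-286.5  -46.7  231.1] F_I [-0.2  0.7 -0.9] w 0.0854 rot [-0.004 -0.    -0.   ]
delta [15.11  1.89  5.84]
```

```bash
python3 -m creep '{"delta_pos":[[1,0.6,1.5],[4,1.2,3],[7,1.9,4.5],[10,1.9,5.8],[13,1.9,5.8],[14.6,1.9,5.8],[14.6,1.9,5.8],[14.6,1.9,5.8]],"dr":[[0,0,0],[0,0,0],[0,0,0],[0,0,0],[0,0,0],[0,0,0],[0,0,0],[0,0,0]]}' 
python3 - <<'E'
from h import *
im=grab('side');W=world(im);I=toI(W)
cv2.imwrite('pics/side1.png',cv2.resize(im['pixels'][140:340,150:400],None,fx=3,fy=3))
# lowest gripper points: above known stuff near y +22 and -78, x around -228
for a,b in((8,45),(-110,-60)):
    m=(I[...,0]>-260)&(I[...,0]<-190)&(I[...,1]>a)&(I[...,1]<b)&(I[...,2]>66)&(I[...,2]<130)
    print(np.percentile(I[m],[1,50,99],axis=0).round(1).tolist())
E
python3 w.py
```

```text
clock: 1.9
position: [0.4727, 0.1051, 0.0853]
ee_rot: [0.565, 0.425, 0.565, -0.425]
contact_force: [0.3, 0.8, 0.1]
width: 0.0857
[[-240.4, 12.9, 99.9], [-226.4, 15.1, 116.3], [-217.6, 27.8, 129.9]]
[[-236.6, -85.0, 102.0], [-223.1, -79.0, 117.5], [-218.5, -70.5, 129.2]]
t 1.95 I [-230.5  -27.2   86. ] F_I [-0.3  0.1  0.6] w 0.0855 rot [ 0.     0.    -0.001]
```

View pics/side1.png

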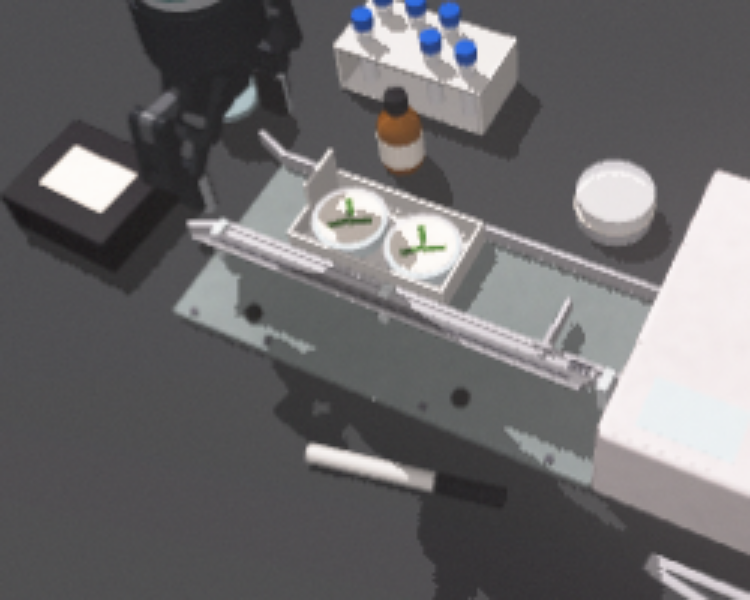

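The picture shows both fingertips about 13 mm above TCP level. One is over the bar end (205,195), the other over the lane behind the thumb plate (285,105). Descending and pressing the bar.

```bash
python3 -m creep '{"delta_pos":[[1,0,0.1],[2,0,0.2],[3,0,0.2],[3.5,0,0.2],[4,0,0.2],[4.4,-0.1,0.2],[4.8,-0.2,0.2],[5.2,-0.3,0.2],[5.2,-0.3,0.2]],"dr":[[0,0,0],[0,0,0],[0,0,0],[0,0,0],[0,0,0],[0,0,0],[0,0,0],[0,0,0],[0,0,0]]}'; python3 w.py
```

```text
clock: 2.85
position: [0.4706, 0.1023, 0.033]
ee_rot: [0.565, 0.425, 0.565, -0.425]
contact_force: [0.6, -0.0, 2.0]
width: 0.0855
t 2.85 I [-228.4  -30.6   33. ] F_I [0.2 0.6 2. ] w 0.0855 rot [ 0.     0.    -0.001]
```

```bash
python3 -m creep '{"delta_pos":[[0.4,-0.1,0],[0.8,-0.2,0],[1.2,-0.3,0],[1.6,-0.4,0],[1.9,-0.4,0],[2.2,-0.4,0],[2.2,-0.4,0],[2.2,-0.4,0]],"dr":[[0,0,0],[0,0,0],[0,0,0],[0,0,0],[0,0,0],[0,0,0],[0,0,0],[0,0,0]]}'; python3 w.py
python3 - <<'E'
from h import *
im=grab('side');I=toI(world(im))
cv2.imwrite('pics/side2.png',cv2.resize(im['pixels'][140:340,150:400],None,fx=3,fy=3))
m=(I[...,0]>-10)&(I[...,0]<15)&(I[...,1]>-75)&(I[...,1]<10)&(I[...,2]>38)
print('blade',np.percentile(I[m],[2,50,98],axis=0).round(1).tolist())
m=(I[...,0]>-150)&(I[...,0]<30)&(I[...,1]>-110)&(I[...,1]<-62)&(I[...,2]>12)&(I[...,2]<60)
P=I[m];print(len(P),np.percentile(P,[2,50,98],axis=0).round(1).tolist(),np.degrees(np.arctan(np.polyfit(P[:,1],P[:,2],1))))
E
```

```text
clock: 3.65
position: [0.4667, 0.1012, 0.0113]
ee_rot: [0.565, 0.425, 0.565, -0.425]
contact_force: [0.5, -1.4, 3.6]
width: 0.0853
t 3.65 I [-228.4  -34.6   11.3] F_I [1.4 0.1 3.6] w 0.0853 rot [ 0.  0. -0.]
blade [[-1.6, -59.2, 38.4], [1.3, -38.1, 53.9], [2.9, -18.4, 71.1]]
1417 [[-145.0, -93.5, 19.9], [-54.0, -78.5, 24.3], [26.8, -62.7, 28.4]] [10.24079084 88.50968687]
```

View pics/side2.png

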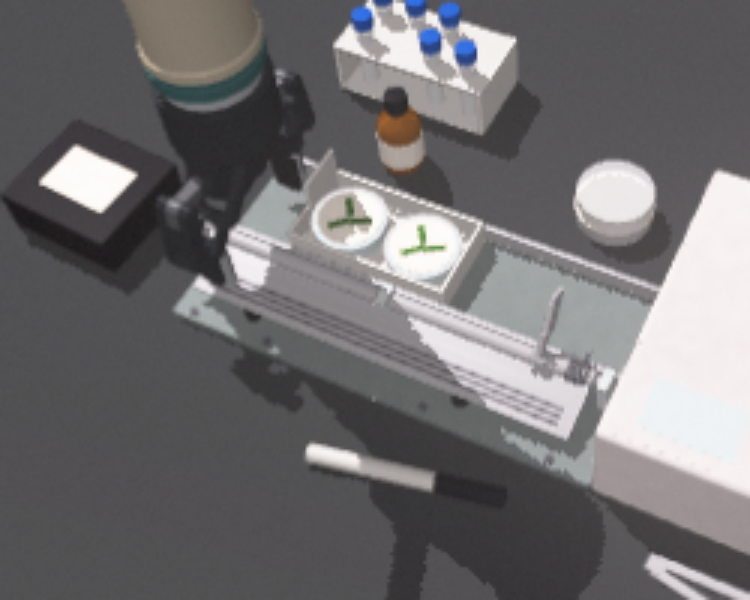

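The picture shows the bar pressed nearly flat, about 9° below horizontal, and the blade raised upright at (552,325). The pusher finger is at (290,170), just behind the thumb plate. Gate opening is about 1.03 rad. Next comes a slow push.

```bash
python3 -m creep '{"delta_pos":[[0,0,0.5],[0,0,1.0],[0,0,1.3],[0,0,1.6],[0,0,2.0],[0,0,2.5],[0,0,3],[0,0,3.5],[0,0,4.0],[0,0,4.5]],"dr":[[0,0,0],[0,0,0],[0,0,0],[0,0,0],[0,0,0],[0,0,0],[0,0,0],[0,0,0],[0,0,0],[0,0,0]]}'; python3 w.py
cat > tr.py <<'E'
from h import *
im=grab('side');I=toI(world(im));x,y,z=np.moveaxis(I,-1,0)
m=(z>28)&(z<36)&(abs(y)<36)&(x>-215)&(x<60);xs=x[m]
print('tray top x range',np.percentile(xs,[1,99]).round(1), 'y',np.percentile(y[m],[1,99]).round(1))
m=(z>45)&(z<58)&(y>-8)&(y<38)&(x>-240)&(x<40);print('thumb/finger x',np.percentile(x[m],[1,50,99]).round(1))
P=I[(x>-150)&(x<30)&(y>-110)&(y<-62)&(z>12)&(z<60)];print('bar slope deg',np.degrees(np.arctan(np.polyfit(P[:,1],P[:,2],1)[0])).round(1))
E
python3 tr.py
```

```text
clock: 4.7
position: [0.479, 0.0575, 0.0112]
ee_rot: [0.565, 0.425, 0.565, -0.425]
contact_force: [-2.0, 3.1, 2.8]
width: 0.0849
t 4.7 I [-183.1  -35.    11.2] F_I [-3.6 -1.   2.8] w 0.0849 rot [-0. -0.  0.]
tray top x range [-184.1  -46.9] y [-34.9  33. ]
thumb/finger x [-190.9 -169.1 -165.9]
bar slope deg 10.4
```

```bash
Z='not used'; python3 -m creep '{"delta_pos":[[0,0,0.5],[0,0,1.0],[0,0,1.5],[0,0,2.0],[0,0,2.5],[0,0,3],[0,0,3.5],[0,0,4.0],[0,0,4.5],[0,0,5]],"dr":[[0,0,0],[0,0,0],[0,0,0],[0,0,0],[0,0,0],[0,0,0],[0,0,0],[0,0,0],[0,0,0],[0,0,0]]}'; python3 w.py; python3 tr.py
```

```text
clock: 5.75
position: [0.4928, 0.0096, 0.0113]
ee_rot: [0.565, 0.425, 0.565, -0.425]
contact_force: [-1.1, 2.9, 3.0]
width: 0.0854
t 5.75 I [-133.2  -35.    11.3] F_I [-3.1 -0.3  3. ] w 0.0854 rot [ 0. -0.  0.]
tray top x range [-133.9    3.1] y [-34.9  32.4]
thumb/finger x [-139.3 -118.7 -115.6]
bar slope deg 5.7
```

```bash
python3 -m creep '{"delta_pos":[[0,0,0.5],[0,0,1.0],[0,0,1.5],[0,0,2.0],[0,0,2.5],[0,0,3],[0,0,3.5],[0,0,4.0],[0,0,4.5],[0,0,5]],"dr":[[0,0,0],[0,0,0],[0,0,0],[0,0,0],[0,0,0],[0,0,0],[0,0,0],[0,0,0],[0,0,0],[0,0,0]]}'; python3 w.py; python3 tr.py
```

```text
clock: 6.8
position: [0.5067, -0.0384, 0.0113]
ee_rot: [0.565, 0.425, 0.565, -0.425]
contact_force: [-1.1, 3.8, 4.7]
width: 0.0853
t 6.8 I [-83.2 -35.   11.3] F_I [-4.  -0.   4.7] w 0.0853 rot [ 0. -0.  0.]
tray top x range [-84.6  52.6] y [-35.4  32.5]
thumb/finger x [-83.9 -68.8 -66.2]
bar slope deg 7.4
```

```bash
python3 -c "
from h import *
im=dict(np.load('side.npz'));cv2.imwrite('pics/side3.png',cv2.resize(im['pixels'][140:340,170:420],None,fx=3,fy=3))"
```

```text
(no output)
```

View pics/side3.png

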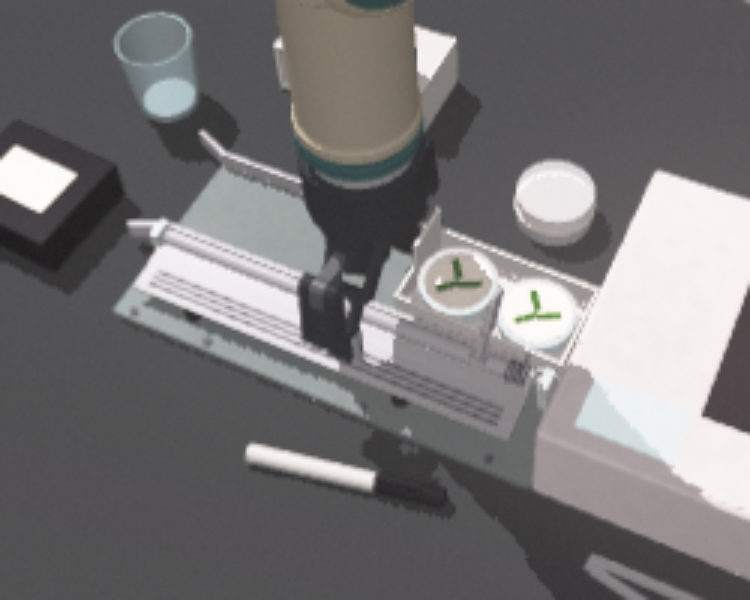

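The picture shows the tray passing under the raised blade (490,310), with the dishes clear of it and the bar finger holding the bar at (335,335). About 84 mm remains.

```bash
python3 -m creep '{"delta_pos":[[0,0,0.5],[0,0,1.0],[0,0,1.5],[0,0,2.0],[0,0,2.5],[0,0,3],[0,0,3.5],[0,0,4.0],[0,0,4.5],[0,0,5]],"dr":[[0,0,0],[0,0,0],[0,0,0],[0,0,0],[0,0,0],[0,0,0],[0,0,0],[0,0,0],[0,0,0],[0,0,0]]}'; python3 w.py
```

```text
clock: 7.85
position: [0.5206, -0.0865, 0.0113]
ee_rot: [0.565, 0.425, 0.565, -0.425]
contact_force: [-1.5, 3.6, 5.0]
width: 0.0856
t 7.85 I [-33.1 -34.9  11.3] F_I [-3.9 -0.5  5. ] w 0.0856 rot [-0. -0. -0.]
```

```bash
python3 -m creep '{"delta_pos":[[0,0,0.4],[0,0,0.8],[0,0,1.2],[0,0,1.6],[0,0,2.0],[0,0,2.4],[0,0,2.7],[0,0,2.9],[0,0,3.0],[0,0,3.0]],"dr":[[0,0,0],[0,0,0],[0,0,0],[0,0,0],[0,0,0],[0,0,0],[0,0,0],[0,0,0],[0,0,0],[0,0,0]]}'; python3 w.py
```

```text
clock: 8.85
position: [0.5289, -0.1152, 0.0113]
ee_rot: [0.565, 0.425, 0.565, -0.425]
contact_force: [-1.3, 2.7, 3.7]
width: 0.0857
t 8.85 I [ -3.2 -34.9  11.3] F_I [-3.  -0.5  3.7] w 0.0857 rot [ 0.  0. -0.]
```

Front is at ~x=8, with 4 mm left. I'll feel for the stop in 1 mm rows.

```bash
python3 -m creep '{"delta_pos":[[0,0,0.1],[0,0,0.2],[0,0,0.3],[0,0,0.35],[0,0,0.35]],"dr":[[0,0,0],[0,0,0],[0,0,0],[0,0,0],[0,0,0]]}'; python3 w.py
```

```text
clock: 9.35
position: [0.5295, -0.1175, 0.0113]
ee_rot: [0.565, 0.425, 0.566, -0.425]
contact_force: [-1.3, 7.1, 5.1]
width: 0.0856
t 9.35 I [ -0.9 -35.   11.3] F_I [-7.2  0.8  5.1] w 0.0856 rot [ 0.    -0.002  0.   ]
```

```bash
python3 -m creep '{"delta_pos":[[0,0,0.1],[0,0,0.2],[0,0,0.25],[0,0,0.25]],"dr":[[0,0,0],[0,0,0],[0,0,0],[0,0,0]]}'; python3 w.py; python3 tr.py;  python3 -c "
from h import *
im=dict(np.load('side.npz'));cv2.imwrite('pics/side4.png',cv2.resize(im['pixels'][140:340,230:480],None,fx=3,fy=3))"
```

```text
clock: 9.75
position: [0.5294, -0.1176, 0.0113]
ee_rot: [0.563, 0.426, 0.567, -0.424]
contact_force: [-2.8, 13.8, 7.8]
width: 0.0856
t 9.75 I [ -0.8 -35.1  11.3] F_I [-14.    1.2   7.8] w 0.0856 rot [-0.    -0.005  0.001]
tray top x range [ 4.5 52.5] y [-34.5  32.3]
thumb/finger x [11.5 14.4 15.5]
bar slope deg 8.6
```

View pics/side4.png

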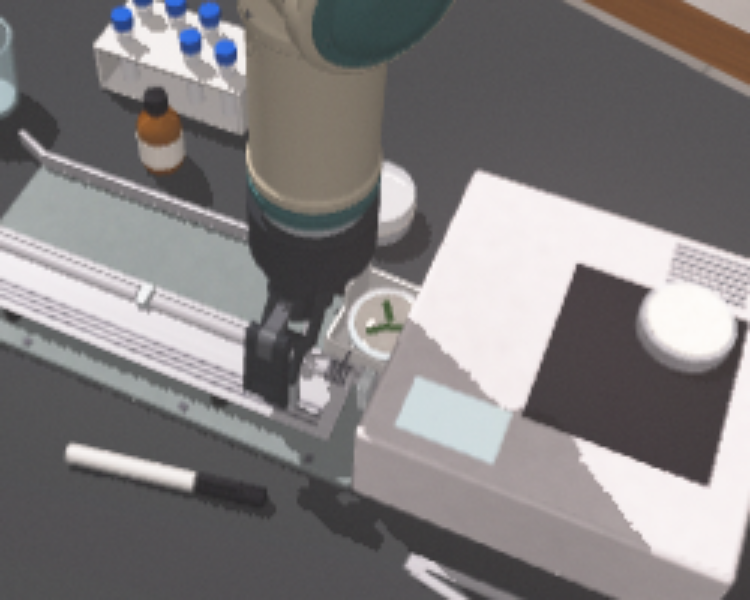

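The tray is at the stop: advance stalled and the force rose to 14 N, with the rear face at about x=11–12. The picture shows only the rear dish (385,325) outside the port and everything else in place. Now I back off along the bar with the gate still held, then let the bar rise.

```bash
python3 -m creep '{"delta_pos":[[0,0,-0.3],[0,0,-0.6],[0,0,-1.0],[0,0,-1.5],[0,0,-2.0],[0,0,-2.5],[0,0,-3.0],[0,0,-3.5],[0,0,-4],[0,0,-4]],"dr":[[0,0,0],[0,0,0],[0,0,0],[0,0,0],[0,0,0],[0,0,0],[0,0,0],[0,0,0],[0,0,0],[0,0,0]]}'; python3 w.py
```

```text
clock: 10.8
position: [0.5189, -0.0811, 0.0112]
ee_rot: [0.565, 0.425, 0.566, -0.425]
contact_force: [0.1, 0.6, 3.6]
width: 0.0851
t 10.8 I [-38.8 -35.1  11.2] F_I [-0.5  0.2  3.6] w 0.0851 rot [-0.    -0.001  0.   ]
```

```bash
python3 -m creep '{"delta_pos":[[-0.5,0.1,0],[-1,0.2,0],[-1.5,0.3,0],[-2,0.4,0],[-2.5,0.5,0],[-3,0.6,0],[-3.5,0.6,0],[-4.2,0.6,0],[-5.2,0.6,0],[-7,0.6,0]],"dr":[[0,0,0],[0,0,0],[0,0,0],[0,0,0],[0,0,0],[0,0,0],[0,0,0],[0,0,0],[0,0,0],[0,0,0]]}'; python3 w.py
```

```text
clock: 11.8
position: [0.5237, -0.0804, 0.0811]
ee_rot: [0.564, 0.425, 0.566, -0.426]
contact_force: [0.5, 0.1, -0.0]
width: 0.0857
t 11.8 I [-38.2 -30.2  81.1] F_I [ 0.   0.5 -0. ] w 0.0857 rot [-0.    -0.002  0.003]
```

```bash
python3 -m creep '{"delta_pos":[[-3,0,-2],[-6,0,-5],[-9,0,-9],[-12,0,-13],[-15,0,-17],[-15,0,-21],[-15,0,-25],[-15,0,-25],[-15,0,-25],[-15,0,-25]],"dr":[[0,0,0],[0,0,0],[0,0,0],[0,0,0],[0,0,0],[0,0,0],[0,0,0],[0,0,0],[0,0,0],[0,0,0]]}'; python3 w.py
python3 - <<'E'
from h import *
for n in('side','scene'):
    im=grab(n);I=toI(world(im)).reshape(-1,3);x,y,z=I.T
    def s(nm,m): print(n,nm,m.sum(),np.percentile(I[m],[2,50,98],axis=0).round(1).tolist() if m.any() else '')
    s('blade',(abs(x)<8)&(y>-32)&(y<5)&(z>24)&(z<75))
    s('thumb',(x>5)&(x<40)&(y>-10)&(y<38)&(z>46)&(z<60))
    s('baredge',(x>-260)&(x<45)&(y<-60)&(y>-98)&(z>54)&(z<70))
im=dict(np.load('side.npz'));cv2.imwrite('pics/side5.png',im['pixels'])
E
```

```text
clock: 12.8
position: [0.4559, 0.1586, 0.2314]
ee_rot: [0.565, 0.425, 0.565, -0.425]
contact_force: [-0.8, -0.0, 0.0]
width: 0.0851
t 12.8 I [-286.6  -29.1  231.4] F_I [-0.2 -0.8  0. ] w 0.0851 rot [-0.     0.001  0.   ]
side blade 38 [[-1.8, -30.9, 24.8], [1.3, -15.2, 32.2], [2.6, -2.7, 38.0]]
side thumb 46 [[11.4, -3.0, 46.7], [14.4, 11.2, 53.2], [16.2, 31.1, 56.2]]
side baredge 377 [[-237.8, -79.3, 54.6], [-92.2, -76.7, 60.4], [33.0, -70.1, 63.3]]
scene blade 21 [[-1.7, -31.6, 26.0], [0.6, -14.1, 31.7], [1.8, 0.6, 36.9]]
scene thumb 20 [[11.8, 0.6, 46.9], [13.5, 18.9, 52.4], [16.4, 34.6, 55.5]]
scene baredge 405 [[-241.0, -79.3, 54.2], [-113.8, -73.0, 58.2], [30.0, -64.6, 63.0]]
```

View pics/side5.png

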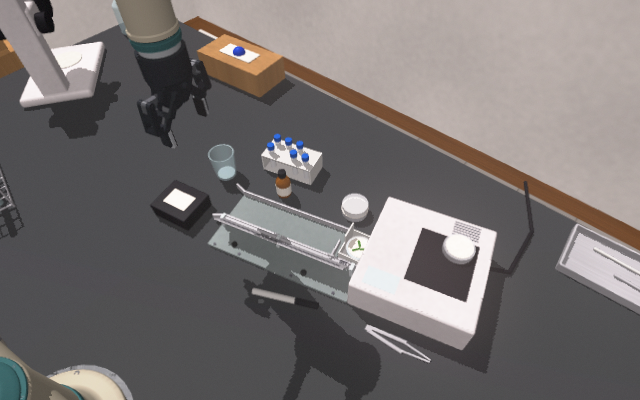

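The picture shows the tray in the port, with only its rear end outside at (357,247). The bar is back up, the gate is shut, and every bystander is where it was. The thumb plate spans x≈11.5–16 against an expected 12–16, so the tray is home. Handing in.

```bash
python3 -c "
from rig import manip
print(manip.sign_off())"
```

```text
the job is handed in; nothing more can be done
None
```

The tray is loaded and the job is handed in, at about 13 s of the 48 s allowed. With the gripper fully open, one fingertip held the release bar down (gate about 1.0 rad open, 3–8 N). The other finger pushed the tray along the lane under the raised gate until it met the stop. I then backed off along the bar with the gate still held, let the bar rise, and moved the arm clear.

**Last checks:**
- **Tray home:** at the stop the advance stalled and the push force rose to 14 N. Afterwards the thumb plate measured x ≈ 11.5–16 mm in both cameras, against an expected 12–16 mm.
- **Gate shut:** blade and bar read the same as before the job, within about 2 mm. The bar's outer edge is about 62 mm high.
- **Bystanders:** in the last side picture all of them stand where they did at the start. This was judged by eye, not measured again.
- **Robot clear:** the contact force was near zero (under 1 N).

No check failed. The bar-slope readings taken during the push varied from 6° to 10°, probably because the finger was in the measured area. The last picture during the push showed the tray clear of the blade.

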